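# Candle the large egg under the sliding lamp

## Task

Candle the one large egg: lift it gently out of the egg tray and set it down (do not drop it), narrow end down as it stands, in the rubber cup on the lamp stand. Then squeeze the lock button in the upright grip on the lamp boom, pull the boom out to the 150 mm mark (the third long mark at the collar's front edge), so that the lamp stands over the egg, and finish while still squeezing the grip and holding the boom there, because its spring draws it home as soon as it is let go. Leave the two small eggs, the egg scale and the bowl alone.

Things in the scene. Friction and masses are not known exactly. Their poses are not given: they have to be found in the camera images.
- egg: The large pale egg, 62 mm long, 46 mm across, about 80 g (pinch it with 20 to 30 N), upright, narrow end down, in one cell of the tray. Origin: centre of its underside (the narrow end, slightly flat, 12 mm); z runs up the egg. Widest 35 mm above the origin; grip it there along the tray's x axis. Keep fingertips 22 mm or more above the origin, clear of posts and cup rim.
- pullet1: Small pale (pullet) egg, 49 mm long and 37 mm across, narrow end down in another cell of the tray; origin: centre of its underside. Bystander. The three eggs swap cells from start to start and never stand next to each other in one row or column (diagonal neighbours at the nearest).
- pullet2: The second small egg, the same as pullet1. Bystander.
- tray: Tan fibre egg tray, 172 x 224 mm, fixed to the bench: 3 cells along its x, 4 along its y, pitch 52 mm. Origin: centre of its underside. Floor 5 mm thick; ridges between cells 8 mm wide, 15 mm above the bench; conical posts at the cell corners, 29 mm across at the foot, 12 mm at the top, 31.5 mm above the bench.
- stand: Candling stand, fixed: grey steel base plate 445 x 120 x 8 mm (x = -120 to 325 mm), a 28 mm post at x = -30, and a level square telescoping boom, its axis 170 mm above the bench. Origin: on the bench under the boom's axis. The x axis points along the boom the way it pulls out; y level, square to the boom; z up.
- cup (a point): Centre of the inner floor of the black rubber egg cup, 12 mm above the bench, at x = 275 mm, y = 0 of the stand. Rim 20 mm above this point, 55 mm across outside and 49 mm inside; 43 mm across inside at the floor. Open upward. The seated egg's origin lies at this point.
- index (a point): The scale index: top of the inner tube at the front face of the collar (dark 36 mm block, fixed mouth of the outer tube), stand x = 95 mm, 179 mm up. Black marks across the top of the inner tube: short each 10 mm, long (full width) each 50 mm; the mark at this edge tells how far the boom is out. At home they are hidden in the outer tube.
- grip (a point): Centre of the upright black grip on the boom's end, at button height, 207 mm above the bench; moves with the boom. The grip is 24 mm along the boom, 22 mm across, and rises from 182 to 229 mm, free on all sides. The steel lock button, 17 mm across, stands 5.5 mm out of its -y side (stand's y): pinch across the boom, along y, and it goes in flush.
- lamp_mouth (a point): Centre of the mouth of the blue lamp, 46 mm across, that hangs under the boom's end straight below the grip; 89 mm above the bench, about 15 mm above a seated egg. At home it is 150 mm short of the cup's axis; moves with the boom.
- boom (a joint): How far the boom is out, m: 0 home (start, latched, 0.5 mm of play), 0.15 = third long mark, lamp straight over the cup; stop at 0.175. A spring pulls it home with about 4.5 N at home and 6.5 N at 0.15; friction under 1 N. Let go, it runs back and latches (at worst it stops within 6 mm of home; push it home).
- lock_button (a joint): Travel of the lock button into the grip, m: 0 out, 0.0055 flush with the grip's side. Its spring gives 1 N at 0 and 2.3 N when flush. Squeeze it flush before pulling: the boom is unlatched with the button in by more than about 4.5 mm; a firm pinch of the grip keeps it in.
- scale: Brass egg scale on a dark wooden foot 70 x 130 mm, 130 mm high, loose on the bench. Origin: centre of its underside. Bystander.
- bowl: White porcelain bowl, 110 mm across and 45 mm high, loose on the bench. Origin: centre of its underside. Bystander.
Things that resemble listed ones, but are neither listed nor needed, are in the scene too. What is shaped like the egg but green or pink is not meant.

How it is judged (in metres and radians):
On the way, in this order (a step that is already met when the one before it is completed fails the run):
1. the large egg is set in the cup while the fingers still hold it (horizontal distance between egg and cup below 0.008 m and z of egg in the frame of cup between -0.004 and 0.006 m and angle between egg's own z axis and vertical below 0.35 rad and contact force between the fingers and egg above 0.5 N), for 0.1 s.
2. the egg is let go and stands in the cup (horizontal distance between egg and cup below 0.008 m and z of egg in the frame of cup between -0.004 and 0.006 m and angle between egg's own z axis and vertical below 0.35 rad and contact force between the fingers and egg below 0.1 N and linear speed of egg below 0.03 m/s), for 0.2 s.
3. the lock button is squeezed in with the boom still home (value of joint lock_button above 0.004 m and value of joint boom below 0.01 m), for 0.05 s.
At the end, for the whole second after the job is handed in: Boom still at the 150 mm mark within 5 mm, fingers squeezing the grip (button in over 3 mm, over 3 N on the boom); the large egg stands in the cup, narrow end down: within 8 mm of its centre, 6 mm of its floor, leaning under 20 degrees (value of joint boom between 0.145 and 0.155 m and value of joint lock_button above 0.003 m and contact force between the fingers and stand above 3 N and velocity of joint boom between -0.02 and 0.02 m/s and horizontal distance between egg and cup below 0.008 m and z of egg in the frame of cup between -0.004 and 0.006 m and angle between egg's own z axis and vertical below 0.35 rad); the arm keeps its last pose, push and grip.
It fails at once if the large egg is squeezed hard (over 80 N on the shell) (contact force between the fingers and egg above 80 N).
It fails at once if a small egg is moved by more than 25 mm (distance of any of pullet1, pullet2 from where it was at the start of the episode above 0.025 m).
It fails at once if the egg scale or the bowl is moved by more than 20 mm (distance of any of scale, bowl from where it was at the start of the episode above 0.02 m).
It also fails if it takes over 58 s, if anything falls off the work surface, if the arm or the gripper's body presses on something with over 40 N, if the wrist force passes 120 N, or if a joint passes its speed limit or range.

## Robot

A 7-joint arm with a two-finger parallel gripper is mounted at the origin on the work surface. World frame = base frame: x ahead of the robot, y to its left, z up, the work surface at z = 0. Lengths are in m, angles in degrees, forces in N, time in s.
With the tool pointing down it reaches from about 0.4 to 0.925 m from the base axis. Payload 5.6 kg.
Tool frame: the origin (TCP) lies at the very end of the fingers, on their centre line; the grasp point (between the pads) lies 19 mm behind it; z points along the fingers, y is the line along which they close (so a half turn about z gives the same grasp; the last joint's range is limited). The gripper opens to 85 mm and grips with 20 to 120 N. Pads are 22 mm wide; open, the fingers measure 114 mm over their backs; the gripper's body (76 mm by 85 mm) begins 54 mm behind the grasp point. The pads swing forward as they close: fully open they stand 13 mm farther back than shut.
Start: joints at [-68.067, 26.786, -0.665, 91.828, 0.344, 61.387, -3.226], TCP at [0.269, 0.592, 0.208] pointing down, gripper open.
Joint ranges: [-144.91, 144.91], [-17.63, 115.5], [-89.93, 88.59], [15.96, 139.68], [-74.01, 254.01], [8.47, 105.57], [-167.45, 167.45]. Speed limits (degrees/s): [147.25, 147.25, 180, 180, 180, 180, 180].

## Interface

Orientations are given as [roll, pitch, yaw] about the fixed x, y, z axes, in that order (R = Rz(yaw) Ry(pitch) Rx(roll)).
In Python, from station import r, vision gives the robot as it stands.
- The arm moves only by the shell command python3 -m creep 'ROWS'. ROWS is JSON, a list of rows, each a list of 7 numbers: the shift along the tool's x, y, z in units of 50 cm (1.0 is 50 cm), then the turn, a rotation vector about the tool's x, y, z in units of pi rad (1.0 is pi rad), then the finger opening in mm, from 0 to 85.4. In form: [[dx, dy, dz, ax, ay, az, fingers], ...]. A call has 1 to 10 rows; each row is the pose to reach, as a shift and turn from the pose commanded when the call began, along the tool's axes at that moment, turning the shorter way round; what a row does not reach only later rows make up. A row lasts 1/8 s, in which the tool goes at most 62.5 mm and 10.7 degrees, less where a joint would pass 70% of its speed; a pose out of reach is approached as far as the arm can. A call with a number of a shift or a turn outside -1 to 1 is refused whole. A call with a gripper value outside its range is refused whole. The fingers move at their own pace and stop on an object; the grip force is fixed at half the most. Time passes only in rows, so rows that repeat a pose let the fingers close. It gives the time, the measured TCP pose, the force, the opening and the grip force at its end, in the units of the state.
- r.get_state(): the state, without advancing time (a new reading comes with each control period).
- vision.capture(name): name is "scene" or "top" or "wrist"; returns (picture, depth): 420x560x3 uint8, red, green, blue; 420x560 float32, m along the optical axis (not along the pixel's ray), 0 where there is no reading.
- vision.get_calibration(name): a dict with "mtx" (3x3 intrinsics, pixels), "k1" (the pictures are not rectified: a ray, as slopes to the right and down, at radius r is drawn at 1 + k1 r^2 times it, then the intrinsics apply), "camera_from_world" (4x4, takes a point from world to camera coordinates); the wrist camera has in their place "T_tool_cam" (4x4, takes a point from camera to tool coordinates, whose origin is the TCP and whose axes are the flange's). Camera axes: x right, y up, looking along -z (the intrinsics and any distortion apply to the point x, -y, -z); pixel columns grow to the right and rows downward; lengths in m; the calibration is good to about 2 mm. A picture is of the moment at which its call begins: read the wrist's pose just before it. get_calibration takes no time and is no camera call.
- r.job_done(): hands the job in; it is judged then, once.
The state is a dict: "time_s": time; "joint_positions": joint angles; "joint_vel": joint speeds; "joint_efforts": joint torques, N m; "position": TCP position; "orientation": TCP orientation; "force": force on the tool from outside, world axes, zero at the start; "moment": the same for the moment, N m; "opening": opening from 0.0 (shut) to 1.0 (fully open); "grip_force": force on a finger pad.
Only numpy, scipy, OpenCV 4.12 (cv2) and the standard library are available. Lean on these libraries where they do the work, as an engineer would, in place of code of your own. Each camera call takes 0.05 s, during which the arm holds its last target. There are 200 camera calls.

## Working session

There is one attempt and no reset: what is moved stays moved. The work goes in short steps, Python scripts to look and compute and a shell command to move; the robot and the scene stay as the last step left them, time stands still between calls to the robot, and variables do not carry over. Pictures are saved under pics/ and viewed, at most 12 in all, crops included, and the job is handed in when it is done.

```bash
mkdir -p pics; ls
cat > h.py <<'E'
import numpy as np, cv2
from station import r, vision
from scipy.spatial.transform import Rotation as R
def snap(n,tag=None):
    s=r.get_state(); p,d=vision.capture(n); c=vision.get_calibration(n)
    if tag: cv2.imwrite(f'pics/{tag}.png',p[:,:,::-1])
    return p,d,c,s
def w_from_cam(c,s):
    if 'camera_from_world' in c: return np.linalg.inv(np.array(c['camera_from_world']))
    T=np.eye(4); T[:3,:3]=R.from_euler('xyz',s['orientation'],degrees=True).as_matrix(); T[:3,3]=s['position']
    return T@np.array(c['T_tool_cam'])
def rays(c,uv):
    k=np.array(c['mtx'],float); uv=np.atleast_2d(np.array(uv,float))
    return cv2.undistortPoints(uv.reshape(-1,1,2),k,np.array([c['k1'],0,0,0,0.])).reshape(-1,2)
def at_z(c,s,uv,z):
    T=w_from_cam(c,s); q=rays(c,uv); d=np.c_[q[:,0],-q[:,1],-np.ones(len(q))]@T[:3,:3].T; o=T[:3,3]
    return o+d*((z-o[2])/d[:,2])[:,None]
def cloud(d,c,s):
    T=w_from_cam(c,s); v,u=np.mgrid[:d.shape[0],:d.shape[1]]
    q=rays(c,np.c_[u.ravel(),v.ravel()]); D=d.ravel()
    return (np.c_[q[:,0]*D,-q[:,1]*D,-D]@T[:3,:3].T+T[:3,3]).reshape(*d.shape,3)
def move(pos,yaw=None):
    "shift in tool axes (50cm units) to a world target pos"
    s=r.get_state(); M=R.from_euler('xyz',s['orientation'],degrees=True).as_matrix()
    return M.T@(np.array(pos)-s['position'])/0.5
E
python3 - <<'E'
from h import *
for n in ['scene','top']:
    p,d,c,s=snap(n,n); np.savez(f'{n}.npz',p=p,d=d); print(w_from_cam(c,s).round(3).tolist())
print(s)
E
```

```text
pics
[[0.05, -0.557, 0.829, 1.702], [0.999, 0.019, -0.048, -0.053], [0.011, 0.83, 0.558, 0.886], [0.0, 0.0, 0.0, 1.0]]
[[0.036, 0.97, -0.239, 0.384], [-0.999, 0.036, -0.004, 0.007], [0.005, 0.239, 0.971, 1.205], [0.0, 0.0, 0.0, 1.0]]
{'time_s': 0.05, 'joint_positions': array([-68.0681905 ,  26.83611577,  -0.66341903,  91.88057716,
         0.34439801,  61.38807141,  -3.22563698]), 'joint_vel': array([ 0.01640605, -0.0899065 ,  0.08447854, -0.00654132,  0.00680771,
        0.08110417,  0.14487274]), 'joint_efforts': array([ 1.15831321e-03, -5.33999133e+01,  2.13826261e-02, -2.52244002e+01,
        1.14900141e-02,  4.19646356e-03,  1.35209476e-05]), 'position': array([0.26830429, 0.59137846, 0.20683955]), 'orientation': array([-1.79897518e+02,  8.33555153e-03,  1.55600001e+02]), 'force': array([-0.5607331 , -0.12631992,  0.46140488]), 'moment': array([ 0.05810799, -0.0648782 ,  0.0197789 ]), 'grip_force': 0.0, 'opening': 0.9962042398481256}
```

View pics/scene.png

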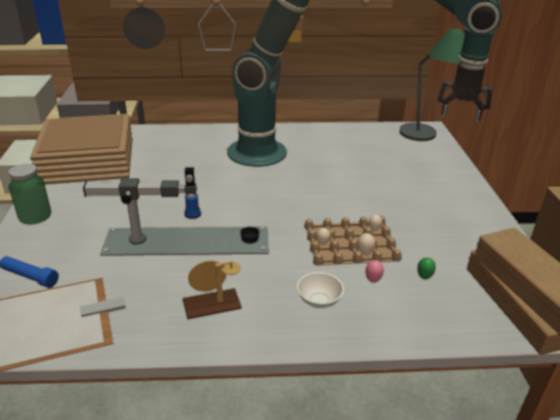

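View pics/top.png

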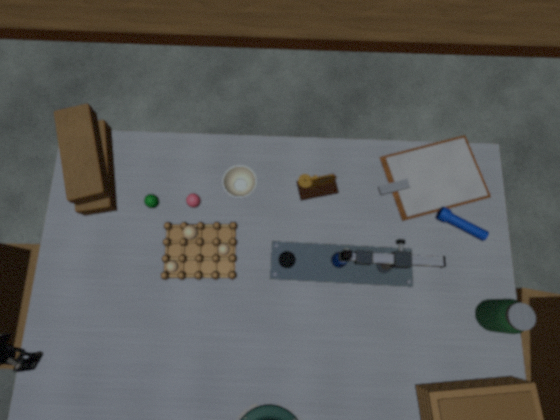

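The scene picture shows the stand on the left with its boom pointing right, and the cup at (250,235). The tray is at (352,240), with the large egg nearest the camera at about (367,243). In the top picture, the tray is centred at (200,250), the large egg is at (190,231), the cup at (287,259) and the grip at (346,257).

Run:
```python
import numpy as np,cv2
a=cv2.imread('pics/top.png')
A=cv2.resize(a[212:288,155:245],None,fx=6,fy=6,interpolation=cv2.INTER_CUBIC)
B=cv2.resize(a[225:295,262:422],None,fx=5,fy=5,interpolation=cv2.INTER_CUBIC)
cv2.imwrite('pics/tray.png',A);cv2.imwrite('pics/stand.png',cv2.convertScaleAbs(B,alpha=1.8))
```

```text
(no output)
```

View pics/tray.png

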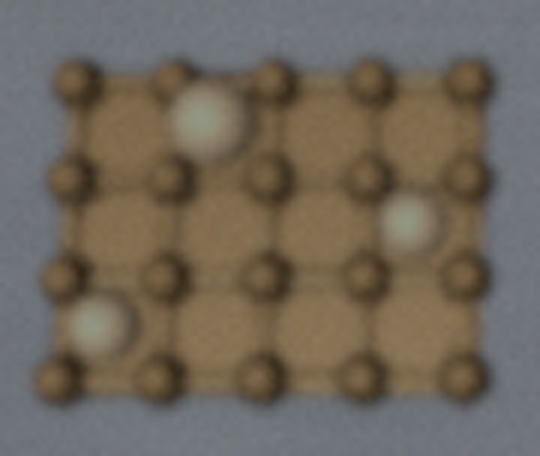

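View pics/stand.png

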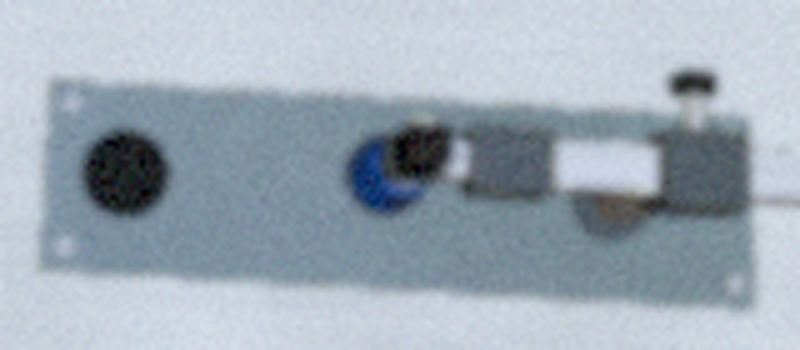

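```bash
cat > m.py <<'E'
from h import *
c=vision.get_calibration('top'); s=None
f=lambda pts,k,o,z: at_z(c,s,[((x+.5)/k-.5+o[0],(y+.5)/k-.5+o[1]) for x,y in pts],z)
E
python3 - <<'E'
from m import *
P=f([(78,82),(470,80),(58,380),(463,378)],6,(155,212),.025); print('posts',P.round(4).tolist())
print('lens',[np.linalg.norm(P[i]-P[j]).round(4) for i,j in((0,1),(2,3),(0,2),(1,3))])
w=lambda i,j:(1-j/4)*((1-i/3)*P[0]+i/3*P[2])+j/4*((1-i/3)*P[1]+i/3*P[3])
print('cell ctr',w(.5,1.5),'tray x ang',np.degrees(np.arctan2(*(P[0]-P[2]+P[1]-P[3])[1::-1])))
print('egg', f([(206,121)],6,(155,212),.040))
st=f([(126,172)],5,(262,225),.032)[0]; print('cup',st)
C=f([(52,80),(748,118),(40,267),(752,305)],5,(262,225),.008); print('plate',C.round(4).tolist())
ax=(C[0]+C[2]-C[1]-C[3]);L=np.linalg.norm(ax)/2; ax/=2*L; print('L',L,'ax',ax,'ang',np.degrees(np.arctan2(ax[1],ax[0])))
print('cup from plate', (C.mean(0)+ax*(275-102.5)/1e3))
print('grip from plate',C.mean(0)+ax*(.125-.1025),'grip seen',f([(420,152)],5,(262,225),.229))
d=np.load('top.npz')['d']; X=cloud(d,c,s)
m=(X[...,2]>.19)&(X[...,2]<.26)&(abs(X[...,1])<.5)&(X[...,0]<.7)&(X[...,0]>.3); print('grip cloud',m.sum(),X[m].mean(0),X[m].min(0),X[m].max(0))
m=(X[...,2]>.04)&(X[...,2]<.1)&(X[...,1]>.1)&(X[...,0]>.35)&(X[...,0]<.6)&(X[...,1]<.4); 
n,l=cv2.connectedComponents(m.astype(np.uint8))
for i in range(1,n):
  q=X[l==i]
  if len(q)>5: print('egg',len(q),q.mean(0),q.min(0),q.max(0))
E
```

```text
posts [[0.6187, 0.3429, 0.025], [0.6274, 0.1369, 0.025], [0.4636, 0.3372, 0.025], [0.472, 0.1309, 0.025]]
lens [np.float64(0.2062), np.float64(0.2065), np.float64(0.1552), np.float64(0.1555)]
cell ctr [0.59608259 0.26468418 0.025     ] tray x ang 2.1537767964447956
egg [[0.59759175 0.2704409  0.04      ]]
cup [ 0.52504442 -0.03624656  0.032     ]
plate [[0.5846, 0.0115, 0.008], [0.5767, -0.4299, 0.008], [0.467, 0.0146, 0.008], [0.4601, -0.4264, 0.008]]
L 0.44129321849997566 ax [0.01693597 0.99985658 0.        ] ang 89.02959376102228
cup from plate [ 0.52502694 -0.03506504  0.008     ]
grip from plate [ 0.52248654 -0.18504352  0.008     ] grip seen [[ 0.51720598 -0.17977077  0.229     ]]
grip cloud 337 [ 0.51854256 -0.28569648  0.20221131] [ 0.49652495 -0.36438207  0.19000032] [ 0.53846345 -0.17176303  0.23398694]
egg 120 [0.58733968 0.26447571 0.05678636] [0.57359577 0.2448937  0.04071994] [0.59993722 0.29001653 0.06832103]
egg 92 [0.54705439 0.16136513 0.04837861] [0.53124719 0.14544418 0.04040032] [0.56271153 0.17699724 0.05731494]
egg 100 [0.48921796 0.31277752 0.04795092] [0.47444845 0.29661345 0.04019688] [0.50507768 0.32869418 0.0565174 ]
```

```bash
python3 -c "
from h import *
print(move([.596,.267,.16]), move([.596,.267,.20]))"
```

```text
[-0.86487748 -0.31998164  0.09445371] [-0.8648861  -0.32011408  0.01445382]
```

```bash
python3 -m creep '[[-0.1,-0.04,0.01,0,0,0.04,75],[-0.2,-0.08,0.02,0,0,0.08,75],[-0.3,-0.12,0.02,0,0,0.12,75],[-0.4,-0.15,0.03,0,0,0.16,75],[-0.5,-0.19,0.04,0,0,0.2,75],[-0.6,-0.22,0.05,0,0,0.24,75],[-0.7,-0.26,0.06,0,0,0.28,75],[-0.8,-0.3,0.08,0,0,0.32,75],[-0.865,-0.32,0.094,0,0,0.3525,75],[-0.865,-0.32,0.094,0,0,0.3525,75]]'
python3 - <<'E'
from h import *
p,d,c,s=snap('wrist','w1'); print(s['position'],s['orientation'],s['joint_positions'],s['opening'])
X=cloud(d,c,s); np.savez('w1.npz',X=X,p=p)
m=(X[...,2]>.03)&(X[...,2]<.1)&(abs(X[...,0]-.596)<.06)&(abs(X[...,1]-.267)<.06)
q=X[m]; print(len(q), q.min(0),q.max(0)); h=q[q[:,2]>.055]; print(h.mean(0),h.min(0),h.max(0))
E
```

```text
time_s: 1.35
position: [0.5977, 0.2646, 0.1597]
orientation: [-180.0, 0.1, 91.8]
force: [0.3, 0.9, -0.3]
opening: 0.878
grip_force: 0.0
[0.59774396 0.26464481 0.15967587] [-1.79957528e+02  1.19371821e-01  9.18275061e+01] [-40.43945228  30.48201823  18.92337356  94.65181695 -11.22036821
  56.83253442 -15.94429583] 0.8780025749789693
2166 [0.56296132 0.2344711  0.03000076] [0.63085818 0.30187495 0.06692921]
[0.59641257 0.26904335 0.06039558] [0.57899272 0.2497354  0.0550029 ] [0.61378302 0.28554797 0.06692921]
```

View pics/w1.png

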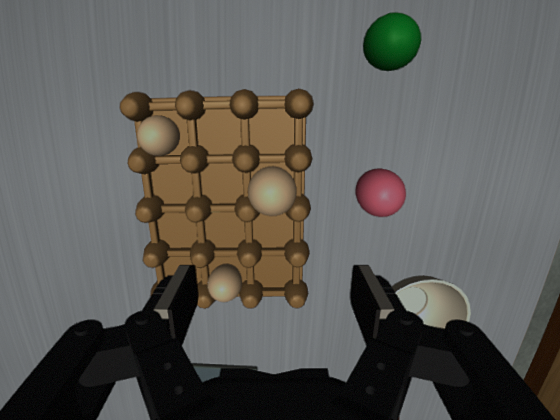

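The wrist picture shows the large egg at (272,190), in the bowl-side row. The cells on either side of it along the grip axis are empty. I'll fit its centre from the depth.

Run:
```python
from h import *
from scipy.optimize import least_squares
X=np.load('w1.npz')['X']
m=(X[...,2]>.042)&(X[...,2]<.1)&(np.hypot(X[...,0]-.596,X[...,1]-.267)<.03); q=X[m]
g=lambda p:np.linalg.norm((q-p)/[.023,.023,.027],axis=1)-1
o=least_squares(g,[.596,.267,.04],loss='soft_l1',f_scale=.05); print(o.x,np.abs(o.fun).mean()*23,len(q))
E=np.r_[o.x[:2]]; print(move([*E,.07]),move([*E,.024]))
```

```text
[0.5963008  0.26696428 0.03786129] 0.37455257062331854 1779
[-4.80101989e-04  1.38463580e-04  1.79911844e-01] [-4.47119718e-04  2.62605233e-04  2.71911754e-01]
```

```bash
python3 -m creep '[[0,0,0.07,0,0,0,75],[0,0,0.13,0,0,0,75],[0,0,0.18,0,0,0,75],[0,0,0.22,0,0,0,72],[0,0,0.25,0,0,0,72],[0,0,0.272,0,0,0,72],[0,0,0.272,0,0,0,72],[0,0,0.272,0,0,0,72]]'; python3 -c "
from h import *
p,d,c,s=snap('wrist','w2');print(s['position'],s['force'])"
```

```text
time_s: 2.4
position: [0.5969, 0.2678, 0.0255]
orientation: [179.9, -0.0, 92.1]
force: [-0.9, -0.2, 0.5]
opening: 0.841
grip_force: 0.0
[0.5969078  0.26775972 0.02549442] [-0.92222349 -0.18140382  0.4909113 ]
```

View pics/w2.png

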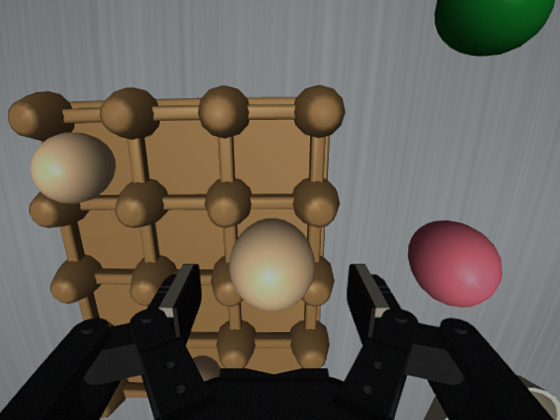

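The fingers straddle the egg at (272,265). I'll close in small steps to keep the squeeze low.

```bash
python3 -m creep '[[0,0,0,0,0,0,60],[0,0,0,0,0,0,52],[0,0,0,0,0,0,49],[0,0,0,0,0,0,49],[0,0,0,0,0,0,48]]'; python3 -m creep '[[0,0,0,0,0,0,47],[0,0,0,0,0,0,47]]';python3 -m creep '[[0,0,0,0,0,0,46],[0,0,0,0,0,0,46]]'
```

```text
time_s: 3.08
position: [0.5963, 0.2675, 0.0248]
orientation: [180.0, 0.0, 92.1]
force: [0.9, -0.2, -0.5]
opening: 0.557
grip_force: 0.0
time_s: 3.32
position: [0.5963, 0.2676, 0.0248]
orientation: [-180.0, -0.0, 92.2]
force: [-0.6, -0.6, -0.2]
opening: 0.553
grip_force: 0.0
time_s: 3.58
position: [0.5963, 0.2675, 0.0248]
orientation: [180.0, -0.0, 92.1]
force: [-0.8, 0.0, 0.2]
opening: 0.538
grip_force: 0.0
```

```bash
python3 -m creep '[[0,0,0,0,0,0,45.5],[0,0,0,0,0,0,45.5]]'
```

```text
time_s: 3.82
position: [0.5963, 0.2676, 0.0248]
orientation: [180.0, -0.0, 92.1]
force: [-0.6, -0.0, 0.5]
opening: 0.532
grip_force: 0.0
```

```bash
python3 -m creep '[[0,0,0,0,0,0,45],[0,0,0,0,0,0,45]]';python3 -m creep '[[0,0,0,0,0,0,44.5],[0,0,0,0,0,0,44.5]]'
```

```text
time_s: 4.08
position: [0.5963, 0.2676, 0.0248]
orientation: [180.0, -0.0, 92.1]
force: [0.4, -0.1, -0.3]
opening: 0.525
grip_force: 0.0
time_s: 4.32
position: [0.5963, 0.2676, 0.0248]
orientation: [180.0, -0.0, 92.2]
force: [-0.0, 0.1, -0.7]
opening: 0.521
grip_force: 0.0
```

```bash
python3 -m creep '[[0,0,0,0,0,0,44],[0,0,0,0,0,0,44]]'
```

```text
time_s: 4.58
position: [0.5963, 0.2676, 0.0248]
orientation: [180.0, -0.0, 92.2]
force: [-0.0, 0.0, -0.7]
opening: 0.517
grip_force: 0.0
```

```bash
python3 -m creep '[[0,0,0,0,0,0,43.5],[0,0,0,0,0,0,43.5]]';python3 -m creep '[[0,0,0,0,0,0,43],[0,0,0,0,0,0,43]]'
```

```text
time_s: 4.82
position: [0.5963, 0.2676, 0.0248]
orientation: [180.0, -0.0, 92.1]
force: [0.5, -0.3, 0.9]
opening: 0.508
grip_force: 0.0
time_s: 5.08
position: [0.5963, 0.2676, 0.0248]
orientation: [-180.0, 0.0, 92.1]
force: [-0.1, 0.6, -0.2]
opening: 0.505
grip_force: 0.0
```

```bash
python3 -m creep '[[0,0,0,0,0,0,42.5],[0,0,0,0,0,0,42.5]]'
```

```text
time_s: 5.32
position: [0.5963, 0.2676, 0.0248]
orientation: [180.0, -0.0, 92.2]
force: [0.6, -0.6, -0.9]
opening: 0.496
grip_force: 0.1
```

The pads touch above the widest point, so I'll open a little and go 3.5 mm lower.

```bash
python3 -m creep '[[0,0,0,0,0,0,50],[0,0,0,0,0,0,50],[0,0,0.007,0,0,0,50],[0,0,0.007,0,0,0,50],[0,0,0.007,0,0,0,45.5],[0,0,0.007,0,0,0,45],[0,0,0.007,0,0,0,45]]'
```

```text
time_s: 6.2
position: [0.5963, 0.2676, 0.0214]
orientation: [180.0, -0.0, 92.1]
force: [0.8, 0.5, 0.3]
opening: 0.529
grip_force: 0.0
```

```bash
python3 -m creep '[[0,0,0,0,0,0,44],[0,0,0,0,0,0,44]]';python3 -m creep '[[0,0,0,0,0,0,43],[0,0,0,0,0,0,43]]'
```

```text
time_s: 6.45
position: [0.5963, 0.2676, 0.0214]
orientation: [-180.0, -0.0, 92.1]
force: [-1.8, 0.1, 1.1]
opening: 0.518
grip_force: 0.5
time_s: 6.7
position: [0.5962, 0.2677, 0.0215]
orientation: [-180.0, -0.0, 92.2]
force: [-2.5, 0.3, 3.4]
opening: 0.508
grip_force: 5.5
```

```bash
python3 -m creep '[[0,0,0,0,0,0,42],[0,0,0,0,0,0,42]]'
```

```text
time_s: 6.95
position: [0.5962, 0.2677, 0.0216]
orientation: [-180.0, -0.0, 92.2]
force: [-2.3, -0.9, 5.2]
opening: 0.496
grip_force: 14.2
```

```bash
python3 -m creep '[[0,0,0,0,0,0,41],[0,0,0,0,0,0,41]]'
```

```text
time_s: 7.2
position: [0.5962, 0.2677, 0.0217]
orientation: [-180.0, -0.0, 92.2]
force: [-3.8, 0.5, 6.2]
opening: 0.488
grip_force: 24.7
```

```bash
python3 -m creep '[[0,0,-0.005,0,0,0,41],[0,0,-0.015,0,0,0,41],[0,0,-0.03,0,0,0,41],[0,0,-0.05,0,0,0,41],[0,0,-0.08,0,0,0,41],[0,0,-0.12,0,0,0,41],[0,0,-0.16,0,0,0,41],[0,0,-0.2,0,0,0,41],[0,0,-0.2,0,0,0,41],[0,0,-0.2,0,0,0,41]]'; python3 -c "
from h import *
p,d,c,s=snap('wrist','w3');print(s['position'],s['force'],move([.525,-.0356,.12]))"
```

```text
time_s: 8.45
position: [0.5959, 0.2675, 0.1209]
orientation: [-180.0, 0.0, 92.2]
force: [0.3, -0.3, -1.5]
opening: 0.484
grip_force: 24.7
[0.59585034 0.26749687 0.12093981] [ 0.27299505 -0.31112114 -1.48306489] [-0.60020035 -0.16397335  0.00161162]
```

View pics/w3.png

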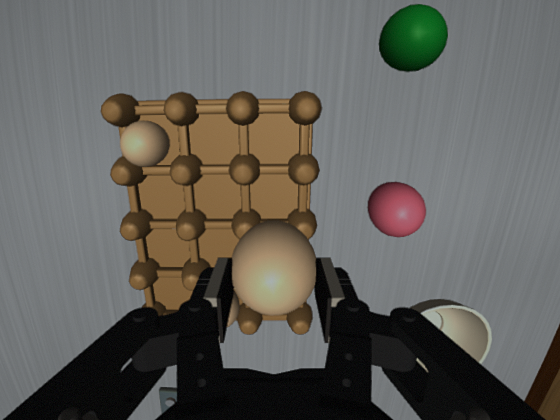

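The egg is held upright at (275,268). Now I'll carry it to above the cup.

```bash
python3 -m creep '[[-0.02,-0.005,0,0,0,0,41],[-0.06,-0.016,0,0,0,0,41],[-0.12,-0.033,0,0,0,0,41],[-0.19,-0.052,0,0,0,0,41],[-0.26,-0.07,0,0,0,0,41],[-0.33,-0.09,0,0,0,0,41],[-0.4,-0.11,0,0,0,0,41],[-0.46,-0.126,0,0,0,0,41],[-0.52,-0.142,0,0,0,0,41],[-0.56,-0.153,0,0,0,0,41]]'; python3 -m creep '[[-0.02,-0.005,0,0,0,0.003,41],[-0.035,-0.009,0,0,0,0.009,41],[-0.04,-0.011,0,0,0,0.017,41],[-0.04,-0.011,0,0,0,0.017,41],[-0.04,-0.011,0,0,0,0.017,41]]'; python3 -c "
from h import *
p,d,c,s=snap('wrist','w4');print(s['position'],s['force'],move([.525,-.0356,.12]))
np.savez('w4.npz',X=cloud(d,c,s),p=p)"
```

```text
time_s: 9.75
position: [0.5288, -0.0184, 0.1212]
orientation: [-180.0, 0.0, 92.0]
force: [0.4, 0.1, -0.6]
opening: 0.487
grip_force: 24.7
time_s: 10.38
position: [0.5257, -0.0346, 0.1212]
orientation: [-180.0, -0.0, 89.2]
force: [0.1, -0.1, -0.7]
opening: 0.482
grip_force: 24.7
[ 0.52572345 -0.03455017  0.1212095 ] [ 0.1329577  -0.06762761 -0.68431934] [-0.0019888  -0.00143239  0.00248612]
```

View pics/w4.png

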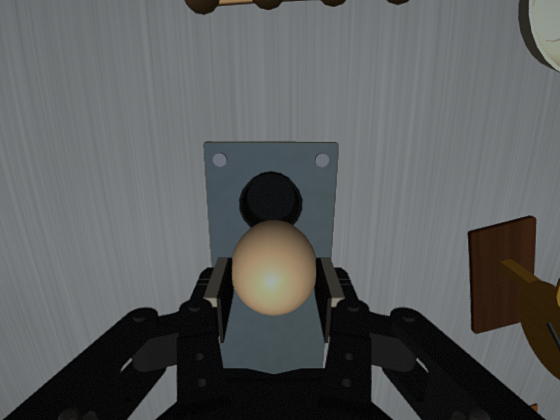

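The picture shows the cup rim from u=239 to 302, with its top at v=172 and centre at about (270.5,203). The end corners of the plate are at (205,142) and (338,142), and the held egg is at (273,268).

Run:
```python
from h import *
from scipy.optimize import least_squares
s=r.get_state(); c=vision.get_calibration('wrist')
print(at_z(c,s,[(239,203),(302,203),(270.5,172),(270.5,203)],.032)); print(at_z(c,s,[(205,142),(338,142)],.008))
X=np.load('w4.npz')['X']; m=(X[...,2]>.027)&(X[...,2]<.04)&(np.hypot(X[...,0]-.525,X[...,1]+.036)<.05);q=X[m];print('rim',len(q),q.min(0),q.max(0))
m=(X[...,2]>.125)&(np.hypot(X[...,0]-s['position'][0],X[...,1]-s['position'][1])<.028); m[300:]=0; m[:,:228]=0;m[:,320:]=0;q=X[m]
g=lambda p:np.linalg.norm((q-p)/[.023,.023,.027],axis=1)-1
o=least_squares(g,[.525,-.035,.14],loss='soft_l1',f_scale=.05); print('egg',o.x,len(q),abs(o.fun).mean()*23, s['position'])
```

```text
[[ 0.49711863 -0.03353931  0.032     ]
 [ 0.55029399 -0.03428671  0.032     ]
 [ 0.52417257 -0.00731197  0.032     ]
 [ 0.52371325 -0.0339164   0.032     ]]
[[0.46714306 0.01511005 0.008     ]
 [0.58315848 0.01344829 0.008     ]]
rim 557 [ 0.49654842 -0.05527107  0.02704157] [ 0.54965225 -0.00821702  0.03235272]
egg [ 0.52622935 -0.03528155  0.13764286] 6121 0.5131324645398921 [ 0.52573064 -0.03461636  0.12124321]
```

```bash
python3 -m creep '[[0,-0.0036,0.02,0,0,0,41],[0,-0.0036,0.06,0,0,0,41],[0,-0.0036,0.1,0,0,0,41],[0,-0.0036,0.13,0,0,0,41],[0,-0.0036,0.155,0,0,0,41],[0,-0.0036,0.17,0,0,0,41],[0,-0.0036,0.178,0,0,0,41],[0,-0.0036,0.178,0,0,0,41]]'; python3 -m creep '[[0,0,0.003,0,0,0,41],[0,0,0.005,0,0,0,41],[0,0,0.005,0,0,0,41]]'
```

```text
time_s: 11.42
position: [0.5239, -0.0353, 0.0323]
orientation: [180.0, -0.0, 89.1]
force: [0.4, 0.1, -0.4]
opening: 0.487
grip_force: 24.6
time_s: 11.8
position: [0.5239, -0.0352, 0.0299]
orientation: [180.0, -0.0, 89.1]
force: [0.4, 0.2, -0.5]
opening: 0.488
grip_force: 24.6
```

```bash
python3 -m creep '[[0,0,0.001,0,0,0,41],[0,0,0.002,0,0,0,41],[0,0,0.002,0,0,0,41]]'; python3 -m creep '[[0,0,0.001,0,0,0,41],[0,0,0.001,0,0,0,41]]'
```

```text
time_s: 12.18
position: [0.5238, -0.0353, 0.0288]
orientation: [180.0, -0.0, 89.1]
force: [-0.8, -0.7, -1.5]
opening: 0.486
grip_force: 24.6
time_s: 12.42
position: [0.5239, -0.0353, 0.0287]
orientation: [180.0, -0.0, 89.1]
force: [-0.5, -0.4, 4.2]
opening: 0.485
grip_force: 26.5
```

The egg is seated: 4 N upward at the predicted height. I'll hold briefly and then open gradually.

```bash
python3 -m creep '[[0,0,0,0,0,0,41],[0,0,0,0,0,0,42],[0,0,0,0,0,0,43],[0,0,0,0,0,0,44],[0,0,0,0,0,0,45],[0,0,0,0,0,0,47],[0,0,0,0,0,0,50],[0,0,0,0,0,0,56],[0,0,0,0,0,0,62],[0,0,0,0,0,0,62]]'; python3 -m creep '[[0,0,0,0,0,0,62],[0,0,-0.03,0,0,0,64],[0,0,-0.08,0,0,0,64],[0,0,-0.14,0,0,0,64],[0,0,-0.2,0,0,0,64],[0,0,-0.26,0,0,0,64],[0,0,-0.32,0,0,0,64],[0,0,-0.38,0,0,0,64],[0,0,-0.38,0,0,0,64],[0,0,-0.38,0,0,0,64]]'
python3 - <<'E'
from h import *
from scipy.optimize import least_squares
p,d,c,s=snap('wrist','w5'); X=cloud(d,c,s); print(s['position'],s['opening'])
m=(X[...,2]>.052)&(X[...,2]<.08)&(np.hypot(X[...,0]-.524,X[...,1]+.035)<.028);q=X[m]
g=lambda p:np.linalg.norm((q-p)/[.023,.023,.027],axis=1)-1
o=least_squares(g,[.525,-.035,.045],loss='soft_l1',f_scale=.05); print('egg',o.x,len(q),abs(o.fun).mean()*23,q[:,2].max())
E
```

```text
time_s: 13.68
position: [0.5238, -0.0353, 0.0283]
orientation: [180.0, -0.0, 89.1]
force: [0.1, -0.1, 0.4]
opening: 0.726
grip_force: 0.0
time_s: 14.92
position: [0.5233, -0.0352, 0.2182]
orientation: [-180.0, -0.0, 89.1]
force: [-0.5, -0.3, 0.5]
opening: 0.749
grip_force: 0.0
[ 0.52328618 -0.03520546  0.21822443] 0.7485349896401703
egg [ 0.52412023 -0.03607269  0.04476724] 1259 0.3936849630160874 0.07324265729666207
```

View pics/w5.png

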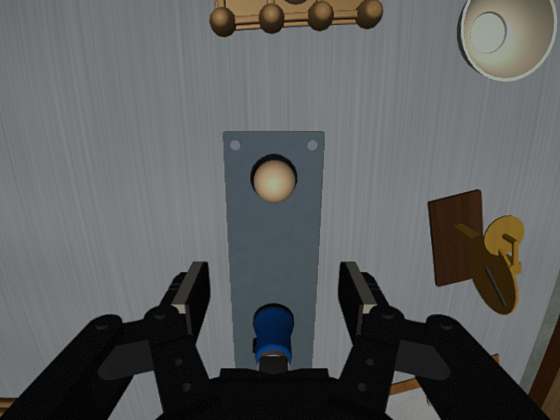

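The egg stands in the cup at (274,180), centred to about 1 mm. The blue lamp is at (273,325). Next I'll go above the grip.

```bash
python3 -m creep '[[-0.02,0,-0.06,0,0,0,64],[-0.06,0,-0.1,0,0,0,64],[-0.11,0,-0.1,0,0,0,64],[-0.17,0,-0.1,0,0,0,64],[-0.23,0,-0.1,0,0,0,64],[-0.28,0.001,-0.1,0,0,0,64],[-0.3,0.001,-0.1,0,0,0,64],[-0.3,0.001,-0.1,0,0,0,64],[-0.3,0.001,-0.1,0,0,0,64]]'
python3 - <<'E'
from h import *
p,d,c,s=snap('wrist','w6'); X=cloud(d,c,s); np.savez('w6.npz',X=X); print(s['position'],s['orientation'])
m=(X[...,2]>.2)&(X[...,2]<.24)&(np.hypot(X[...,0]-.52,X[...,1]+.183)<.035);q=X[m]
print(len(q),q.min(0),q.max(0)); h=q[q[:,2]>.224]; print(len(h),h.mean(0),h.min(0),h.max(0))
E
```

```text
time_s: 16.1
position: [0.522, -0.1839, 0.2679]
orientation: [-180.0, -0.0, 89.2]
force: [-0.3, -0.1, 0.1]
opening: 0.75
grip_force: 0.0
[ 0.52200913 -0.18391205  0.26791466] [-1.79961736e+02 -4.04894349e-02  8.91809476e+01]
1403 [ 0.50987449 -0.19724254  0.20014045] [ 0.53729516 -0.17292785  0.22913728]
961 [ 0.52077206 -0.18435587  0.22696615] [ 0.50987449 -0.19724254  0.22418363] [ 0.5313745  -0.17320696  0.22913728]
```

View pics/w6.png

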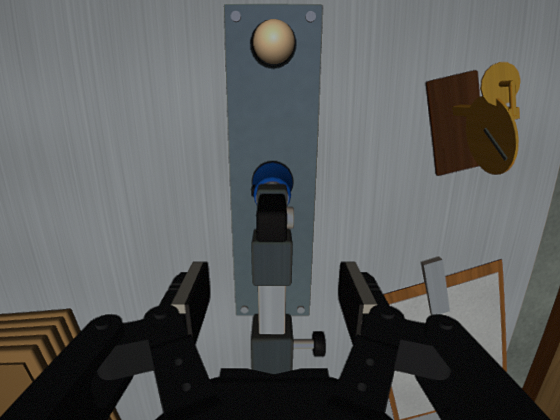

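The picture shows the grip at (271,215), with the steel button on its right side at (290,217). The depth puts its centre at (0.5207, -0.185). I'll descend and close on it.

```bash
python3 -m creep '[[0,-0.002,0.03,0,0,0,64],[-0.001,-0.002,0.08,0,0,0,64],[-0.001,-0.002,0.12,0,0,0,64],[-0.001,-0.002,0.15,0,0,0,64],[-0.001,-0.002,0.162,0,0,0,60],[-0.001,-0.002,0.162,0,0,0,50],[-0.001,-0.002,0.162,0,0,0,40]]'; python3 -m creep '[[0,0,0,0,0,0,32],[0,0,0,0,0,0,28],[0,0,0,0,0,0,25],[0,0,0,0,0,0,22],[0,0,0,0,0,0,15],[0,0,0,0,0,0,10],[0,0,0,0,0,0,10],[0,0,0,0,0,0,10]]'
```

```text
time_s: 17.02
position: [0.5214, -0.1859, 0.1879]
orientation: [179.9, 0.0, 89.1]
force: [-0.4, 0.2, 0.9]
opening: 0.47
grip_force: 0.0
time_s: 18.02
position: [0.5203, -0.1858, 0.1878]
orientation: [-179.9, -0.0, 89.1]
force: [-3.4, 0.0, 7.0]
opening: 0.245
grip_force: 59.9
```

The grip is pinched at 60 N and about 21 mm opening, so the button is flush. Now I'll pull.

```bash
python3 -m creep '[[0.005,0,0,0,0,0,10],[0.02,0,0,0,0,0,10],[0.05,0,0,0,0,0,10],[0.09,0,0,0,0,0,10],[0.14,0,0,0,0,0,10],[0.19,0,0,0,0,0,10],[0.24,0,0,0,0,0,10],[0.28,0,0,0,0,0,10],[0.295,0,0,0,0,0,10],[0.3,0,0,0,0,0,10]]'; python3 -m creep '[[0,0,0,0,0,0,10],[0,0,0,0,0,0,10],[0,0,0,0,0,0,10]]'
python3 - <<'E'
from h import *
p,d,c,s=snap('wrist'); X=cloud(d,c,s); print(s['position'])
im=cv2.convertScaleAbs(p[150:420,190:360,::-1],alpha=1.5)
cv2.imwrite('pics/w7.png',cv2.resize(im,None,fx=2.2,fy=2.2,interpolation=cv2.INTER_CUBIC))
q=X[(X[...,2]>.2)&(X[...,2]<.235)&(np.hypot(X[...,0]-.523,X[...,1]+.035)<.03)]; print(len(q),q.min(0),q.max(0),q.mean(0))
p,d,c,s=snap('scene','s7'); cv2.imwrite('pics/s7c.png',cv2.resize(p[150:270,80:290,::-1],None,fx=3.7,fy=3.7,interpolation=cv2.INTER_CUBIC))
E
```

```text
time_s: 19.27
position: [0.5229, -0.038, 0.1878]
orientation: [-180.0, 0.2, 89.0]
force: [-2.8, -6.3, 6.5]
opening: 0.24
grip_force: 59.8
time_s: 19.65
position: [0.5228, -0.0383, 0.1878]
orientation: [-180.0, 0.1, 89.0]
force: [-3.0, -5.8, 7.0]
opening: 0.243
grip_force: 59.9
[ 0.52282937 -0.03834114  0.18775878]
4365 [ 0.49954404 -0.05028911  0.20001674] [ 0.54770136 -0.02515441  0.23498663] [ 0.52357403 -0.03230773  0.22362818]
```

View pics/s7c.png

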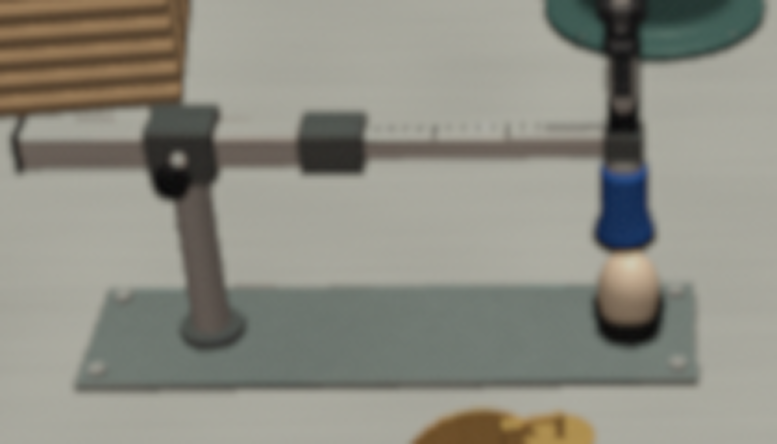

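The lamp at (624,205) stands over the egg at (628,290). The long marks are at u=434 and 507, so the third falls at about u=361, a few mm inside the collar edge at u=366. That agrees with the 147.5 mm measured travel, so I'll pull 2.5 mm more.

```bash
python3 -m creep '[[0.0025,0,0,0,0,0,10],[0.0055,0,0,0,0,0,10],[0.0055,0,0,0,0,0,10],[0.0055,0,0,0,0,0,10],[0.0055,0,0,0,0,0,10]]'
python3 - <<'E'
from h import *
p,d,c,s=snap('scene'); print(s['position'],s['joint_vel'].round(2))
cv2.imwrite('pics/s8c.png',cv2.resize(p[170:210,150:240,::-1],None,fx=8,fy=8,interpolation=cv2.INTER_CUBIC))
E
```

```text
time_s: 20.38
position: [0.5229, -0.0357, 0.1878]
orientation: [-180.0, 0.2, 89.0]
force: [-3.8, -5.7, 6.0]
opening: 0.243
grip_force: 59.9
[ 0.52289126 -0.03573412  0.18776127] [ 0.08 -0.01 -0.03  0.01 -0.01 -0.02  0.1 ]
```

View pics/s8c.png

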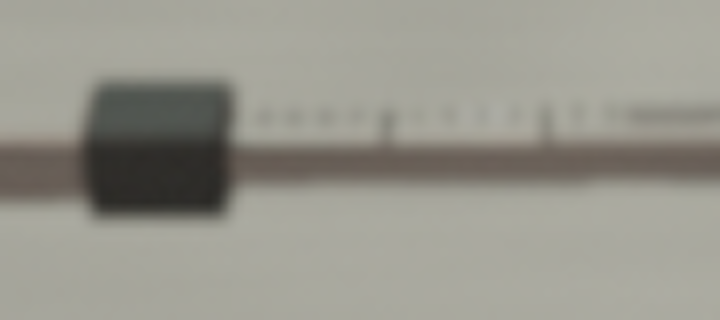

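The long marks are at u=388 and 547. One more 159 px spacing puts the third at u≈229, right at the collar's front edge (u≈230).

```bash
python3 -c "
from h import *
print(r.job_done())"
```

```text
the job is handed in; nothing more can be done
None
```

I handed the job in at about 20 s of the 58 s allowed: the large egg is standing in the cup, and the boom is held at the 150 mm mark with the grip still squeezed; the judge's verdict was not shown.

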